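# Put the pepper mill away in the spice garage

## Robot

A 6-joint arm with a two-finger parallel gripper is mounted at the origin on the work surface; the furniture and walls round the work are solid. World frame = base frame: x ahead of the robot, y to its left, z up, the work surface at z = 0. Lengths are in mm, angles in degrees, forces in N, time in s.
With the tool pointing down it reaches from about 350 to 850 mm from the base axis. Payload 8.1 kg.
Tool frame: the origin (TCP) lies at the very end of the fingers, on their centre line; the grasp point (between the pads) lies 19 mm behind it; z points along the fingers, y is the line along which they close (so a half turn about z gives the same grasp; the last joint's range is limited). The gripper opens to 85 mm and grips with 20 to 120 N. Pads are 22 mm wide; open, the fingers measure 114 mm over their backs; the gripper's body (76 mm by 85 mm) begins 54 mm behind the grasp point. The pads swing forward as they close: fully open they stand 13 mm farther back than shut.
Start: joints at [-74.851, 7.471, 85.268, -0, 87.261, -4.893], TCP at [205.646, -563.662, 200.892] pointing down, gripper open.
Joint ranges: [-169.43, 169.43], [-51.17, 129.36], [1.28, 143.12], [-76.62, 256.62], [0, 156.53], [-152.29, 152.29]. Speed limits (degrees/s): [136.94, 136.94, 159.86, 180, 180, 180].

## Interface

Orientations are given as [roll, pitch, yaw] about the fixed x, y, z axes, in that order (R = Rz(yaw) Ry(pitch) Rx(roll)).
In Python, from bench import sense, eyes, job, models gives the robot as it stands. The module is installed in compiled form; this text tells all that it offers.
- The arm moves only by the tool apply_moves, never from a script. Its argument "rows" is a list of rows, each a list of 6 numbers: the shift along the tool's x, y, z in mm, then the turn, a rotation vector about the tool's x, y, z in rad. In form: [[dx, dy, dz, rx, ry, rz], ...]. A call has exactly 5 rows; each row shifts and turns the commanded pose from where the row before left it, along the tool's axes as they then stand; what a row does not reach is not made up. A row lasts 1/8 s, in which the tool goes at most 62.5 mm and 10.7 degrees, less where a joint would pass 70% of its speed; a pose out of reach is approached as far as the arm can. A call is refused whole if a number of a shift passes 62.5 or a number of a turn 0.188, either way. A call with a gripper value outside its range is refused whole. "fingers" is the finger opening in mm, from 0 to 85.4, set as the call begins (left out, the last holds). The fingers move at their own pace and stop on an object; "grip_force" is the grip in N (left out, the last holds). Time passes only in rows, so rows that do not move let the fingers close, or fill a call up. It gives the time, the measured TCP pose, the force, the opening and the grip force at its end, in the units of the state.
- sense(): the state, without advancing time (a new reading comes with each control period).
- eyes.snapshot(name): name is "scene" or "top"; returns (picture, depth): 384x512x3 uint8, red, green, blue; 384x512 float32, mm along the optical axis (not along the pixel's ray), 0 where there is no reading.
- eyes.get_calibration(name): a dict with "intrinsics" (3x3 intrinsics, pixels), "D" ([k1, k2, p1, p2, k3] as OpenCV has them; the pictures are not rectified), "R" (3x3) and "t" (3): a world point X has camera coordinates R X + t. Camera axes: x right, y down, z forward; pixel columns grow to the right and rows downward; lengths in mm; the calibration is good to about 2 mm. A picture is of the moment at which its call begins. get_calibration takes no time and is no camera call.
- job.hand_in(): hands the job in; it is judged then, once.
Trained networks look in the newest picture that a camera, given by its name, has taken for a name from the list of things; names that differ only in an ending like _2 or _b are one class to them, and where a whole thing is asked for, a point or a joint stands for the part that bears it (a point fixed in the world has none). Each returns a list of dicts, best first, with "confidence" (0 to 1); they miss things now and then, are a little off and sometimes report something else, mostly with a low value. They report only what shows in the picture. A call takes as long as a camera call. They do not tell look-alikes from the thing itself.
- models.boxes_of(name, camera): "xyz" ([x, y, z] in mm, in world coordinates, good to about 4 mm: the middle of the surface that is visible of it).
- models.cut_out(name, camera): "pixels" (384x512 bool, what is visible of it).
- models.place_of(name, camera): "xyz" ([x, y, z] in mm, in world coordinates, good to about 4 mm: a listed point, or the origin of a listed thing).
The state is a dict: "time": time; "joint_pos": joint angles; "qd": joint speeds; "joint_efforts": joint torques, N m; "tool_pos": TCP position; "tcp_rot": TCP orientation; "ft_force": force on the tool from outside, world axes, zero at the start; "wrist_torque": the same for the moment, N m; "finger_gap": finger opening in mm; "grip_force": force on a finger pad.
Only numpy, scipy, OpenCV 4.12 (cv2) and the standard library are available. Lean on these libraries where they do the work, as an engineer would, in place of code of your own. Each camera call takes 0.05 s, during which the arm holds its last target. There are 200 camera calls.

## Task

Put the pepper mill away in the little spice cupboard: without gripping or lifting it, push it gently, low on its body so that it stays upright, across the worktop and all the way into the empty right-hand bay. Then push the cupboard door fully shut, and leave the spice jar in the cupboard and the other things on the worktop where they stand.

Things in the scene. Friction and masses are not known exactly. Their poses are not given: they have to be found in the camera images.
- pepper_mill: dark wooden pepper mill, upright and loose, 170 mm tall, about 180 g: round turned body, 58 mm across at its foot, where it is widest, with a slightly narrower head above 122 mm and a small metal knob on top. Origin: centre of its underside; z up. It slides if pushed within about 35 mm of the worktop and tips if pushed high up.
- garage: spice cupboard of dark wood on the worktop, fixed: 164 wide (y), 110 deep (x), 200 mm high, no floor, so things slide in along the worktop. Origin: middle of its footprint at worktop height. The open front faces its -x (obliquely to the robot's left) and lies at x = -55 mm. Side walls 12 mm thick; the inside runs from x = -55 to 45 mm and is 182 mm high; the roof overhangs 6 mm at the sides.
- bay (a point): middle of the empty right-hand bay (the one nearer the robot) at worktop height, 50 mm behind the cupboard's front. Axes as the cupboard's: x runs into the bay. The bay's walls are at y = -40 and +40 mm of this point. A mill standing here clears the door by 21 mm; pushed against the back wall its centre is at x = +21 mm.
- divider (a point): front end, at worktop height, of the low divider (8 mm thick, 60 mm high) that runs back to the rear wall and parts the cupboard into an empty right-hand bay 80 mm wide and a left-hand bay 52 mm wide that already holds a spice jar. It lies 14 mm behind the cupboard's front.
- garage_door (a joint): angle of the cupboard's door about its upright hinge at the left front edge, the one farther from the robot: 0 shut, grows as it opens outwards, 1.57 straight out from the front, starts at 1.75 to 2.1 rad. A light door with friction in the hinge (0.06 N m, about 0.5 N at the free edge): it stays where it is left.
- door_hinge (a point): point on the door's hinge axis, 4 mm above the worktop, turning with the door (its -y runs along the door to the free edge, its -x out of the outer face). The door is a flat panel 162 wide, 180 high and 14 mm thick; the axis lies in its inner face. A brass knob 18 mm across stands 22 mm out of the outer face, 13 mm from the free edge, 89 mm above the worktop.
- door_edge (a point): upper corner of the door's free edge on its outer face: 184 mm above the worktop, 162 mm from the hinge along the door, 14 mm out from the hinge axis. The top 80 mm of the outer face are plain.
- jar_in_garage: spice jar, 45 mm across, 106 mm tall, loose, standing in the left-hand bay. Leave it alone. Origin: centre of its underside.
- salt_shaker: glass salt shaker, 44 mm across, 90 mm tall, loose, right of the cupboard. Leave it alone. Origin: centre of its underside.
- spice_jar: spice jar, 45 mm across, 106 mm tall, loose, right of the cupboard. Leave it alone. Origin: centre of its underside.
- small_tin: food tin, 57 mm across, 72 mm tall, loose, right of the cupboard. Leave it alone. Origin: centre of its underside.
- water_glass: drinking glass, 80 mm across, 91 mm tall, loose, left of the work. Leave it alone. Origin: centre of its underside.
- candle_glass: pillar candle in a glass cylinder, 92 mm across, 235 mm tall, fixed, at the back right of the cupboard: swing the arm over or clear of it. Origin: centre of its underside. (A big glass vase of fruit and blossom, solid, 190 mm across and 400 mm high, also stands fixed on the robot's near right, about x = 0.20, y = -0.23 m: keep elbow and wrist clear of it.)
Things that resemble listed ones, but are neither listed nor needed, are in the scene too. Leave any green look-alike of the pepper_mill alone.

How it is judged (in metres and radians):
On the way:
1. the mill stands upright, wholly inside the right-hand bay, while the door is still open (x of pepper_mill in the frame of bay between -0.023 and 0.026 m and y of pepper_mill in the frame of bay between -0.015 and 0.015 m and angle between pepper_mill's own z axis and vertical below 0.06 rad and value of joint garage_door above 0.8 rad), for 0.2 s.
At the end, for the whole second after the job is handed in: The door is shut to within 0.06 rad (10 mm at its free edge) and the mill stands upright (within 0.05 rad) and at rest on the worktop inside the right-hand bay, wholly behind the door (value of joint garage_door below 0.06 rad and x of pepper_mill in the frame of bay between -0.025 and 0.026 m and y of pepper_mill in the frame of bay between -0.015 and 0.015 m and angle between pepper_mill's own z axis and vertical below 0.05 rad and height (world z) of pepper_mill below 0.006 m and linear speed of pepper_mill below 0.02 m/s); the robot touches nothing.
It fails at once if the mill is tipped by more than 0.2 rad (11 degrees) (angle between pepper_mill's own z axis and vertical above 0.2 rad).
It fails at once if the mill is lifted off the worktop (more than 10 mm) (height (world z) of pepper_mill above 0.01 m).
It fails at once if the mill is pinched or rammed: the fingers press on it with more than 18 N (contact force between the fingers and pepper_mill above 18 N).
It fails at once if the jar in the cupboard is moved by more than 15 mm or tipped (distance of jar_in_garage from where it was at the start of the episode above 0.015 m or angle between jar_in_garage's own z axis and vertical above 0.3 rad).
It fails at once if another thing on the worktop is moved by more than 15 mm (distance of any of salt_shaker, spice_jar, small_tin, water_glass from where it was at the start of the episode above 0.015 m).
It also fails if it takes over 72 s, if anything falls off the work surface, if the arm or the gripper's body presses on something with over 40 N, if the wrist force passes 120 N, or if a joint passes its speed limit or range.

## Working session

There is one attempt and no reset: what is moved stays moved. The work goes in short steps, Python scripts to look and compute and a tool call to move; the robot and the scene stay as the last step left them, time stands still between calls to the robot, and variables do not carry over. Pictures are saved under pics/ and viewed, at most 10 in all, crops included, and the job is handed in when it is done.

Besides the shell and the picture viewer there is one more tool, called by a JSON object that holds its "method" and its "body". apply_moves: Moves the arm, as the interface text tells. Its arguments: {"type":"object","properties":{"rows":{"type":"array"},"fingers":{"type":"number"},"grip_force":{"type":"number"}},"required":["rows"]}

```bash
mkdir -p pics; cat > h.py <<'E'
import numpy as np, cv2
from bench import sense, eyes, job, models
E
python3 - <<'E'
from h import *
for c in ("scene","top"):
    im,d=eyes.snapshot(c); cv2.imwrite(f"pics/{c}0.png",im[:,:,::-1]); np.save(f"pics/{c}0.npy",d)
    for n in "pepper_mill garage bay divider door_hinge door_edge jar_in_garage salt_shaker spice_jar small_tin water_glass candle_glass".split():
        try: print(c,n,[(np.round(r["xyz"]),round(r["confidence"],2)) for r in models.place_of(n,c)][:4])
        except Exception as e: print(c,n,e)
s=sense();print(s)
E
```

```text
scene pepper_mill [(array([498., 191.,   2.]), 0.91), (array([364., 147.,   2.]), 0.85), (array([ 522., -250.,   -2.]), 0.31)]
scene garage [(array([636.,  97.,  -2.]), 0.61)]
scene bay [(array([606.,  84.,   2.]), 0.57)]
scene divider [(array([617., 141.,  -0.]), 0.59)]
scene door_hinge [(array([668., 191.,   5.]), 0.56), (array([499., 196.,  -4.]), 0.33)]
scene door_edge [(array([629., 350., 181.]), 0.7), (array([432., 403.,   2.]), 0.37)]
scene jar_in_garage [(array([673., 123.,  -3.]), 0.68)]
scene salt_shaker [(array([ 524., -245.,    1.]), 0.68)]
scene spice_jar [(array([ 611., -214.,    0.]), 0.72), (array([ 720., -208.,   -0.]), 0.61)]
scene small_tin [(array([ 500., -345.,   -2.]), 0.82), (array([606.,  84.,  -1.]), 0.23)]
scene water_glass []
scene candle_glass [(array([ 717., -210.,   -1.]), 0.62)]
top pepper_mill [(array([362., 144.,   1.]), 0.62), (array([498., 194.,  -1.]), 0.59)]
top garage [(array([635., 102.,   1.]), 0.66)]
top bay [(array([607.,  83.,  -2.]), 0.7)]
top divider [(array([620., 134.,   1.]), 0.62)]
top door_hinge [(array([659., 190.,   1.]), 0.97)]
top
[... 251 characters left out ...]
lass []
{'time': 1.3, 'joint_pos': array([-7.48511114e+01,  7.47148666e+00,  8.52675797e+01,  1.91624722e-04,
        8.72625396e+01, -4.89385165e+00]), 'qd': array([ 0.02160987,  0.01486045,  0.06044662,  0.04729651, -0.06501856,
        0.06667067]), 'joint_efforts': array([ 1.56092472e-03, -5.69309664e+01, -5.00859189e+01, -1.78459163e-04,
        1.32287529e-03, -2.02544516e-05]), 'tool_pos': array([ 205.64619164, -563.65388453,  200.89099207]), 'tcp_rot': array([-1.79998416e+02, -3.27714992e-04,  2.00427311e+01]), 'ft_force': array([-0.1449994 , -0.79912304, -0.5629866 ]), 'wrist_torque': array([ 0.01888642,  0.01437657, -0.00264006]), 'grip_force': 0.0, 'finger_gap': 85.71127110799002}
```

View pics/scene0.png

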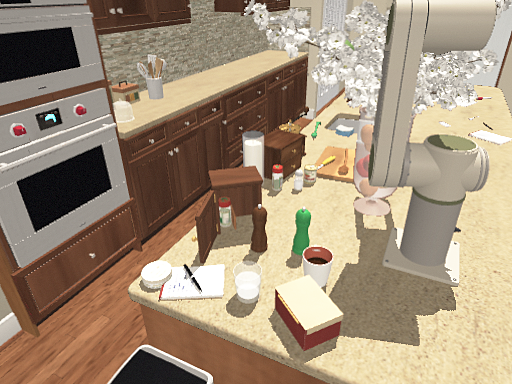

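View pics/top0.png

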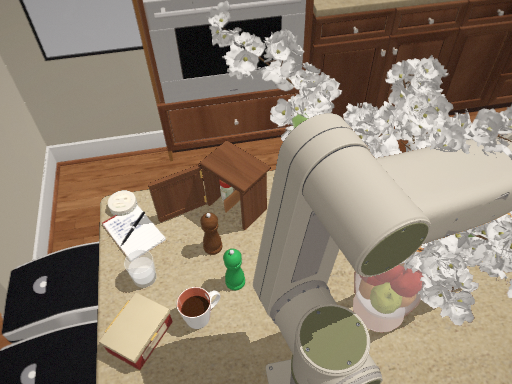

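The scene view shows the brown mill at pixel (260,228), standing in front of the cupboard at (235,190). The green look-alike is at (302,230) and the door hangs open at (207,225). The top view agrees: brown mill at (211,235), green at (234,270). So the mill is at about (498,192) mm. Next I'll fit the cupboard's pose from its roof.

```bash
cat >> h.py <<'E'
def cloud(cam,d):
    c=eyes.get_calibration(cam);K=np.array(c["intrinsics"],float);R=np.array(c["R"]);t=np.array(c["t"]).ravel()
    v,u=np.nonzero(d>0)
    p=cv2.undistortPoints(np.stack([u,v],1).astype(float)[:,None],K,np.array(c["D"],float)).reshape(-1,2)
    z=d[v,u]; P=(np.c_[p*z[:,None],z]-t)@R
    return P,u,v
E
python3 - <<'E'
from h import *
for c in ("scene","top"):
    P,u,v=cloud(c,np.load(f"pics/{c}0.npy"))
    m=(abs(P[:,2]-200)<8)&(np.hypot(P[:,0]-636,P[:,1]-100)<130)
    q=P[m]; print(c,m.sum(),"roof z",np.median(q[:,2]),cv2.minAreaRect(q[:,:2].astype(np.float32)))
    for n,(x,y),z0,z1 in (("mill",(498,192),5,160),("green",(363,146),5,160)):
        k=(np.hypot(P[:,0]-x,P[:,1]-y)<45)&(P[:,2]>z0)&(P[:,2]<185); s=P[k]
        print(n,k.sum(),s.min(0).round(),s.max(0).round(), [ (zz,s[abs(s[:,2]-zz)<10][:,:2].mean(0).round()) for zz in (20,60,100,150)])
    k=(P[:,2]>20)&(P[:,2]<140)&(P[:,0]>150)&(P[:,0]<560)&(P[:,1]>120)&(P[:,1]<520)
    H=np.zeros((20,20),int); np.maximum.at(H,(((P[k,0]-150)//20.5).astype(int),((P[k,1]-120)//20.5).astype(int)),P[k,2].astype(int))
    print(H)
S=np.array([[-5,-30],[-41,14],[-55,81],[0,0]],float); D=np.array([[606.5,83.5],[618.5,137.5],[663,190.5],[635.5,99.5]])
a=S-S.mean(0);b=D-D.mean(0); th=np.arctan2((a[:,0]*b[:,1]-a[:,1]*b[:,0]).sum(),(a*b).sum()); print(np.degrees(th))
E
```

```text
scene 856 roof z 199.39449991990563 ((639.2254028320312, 96.60147094726562), (174.59381103515625, 124.8870849609375), 39.968997955322266)
mill 633 [470. 180.   5.] [525. 227. 170.] [(20, array([490., 213.])), (60, array([490., 209.])), (100, array([490., 209.])), (150, array([492., 204.]))]
green 622 [340. 137.   5.] [395. 177. 170.] [(20, array([367., 168.])), (60, array([362., 162.])), (100, array([361., 163.])), (150, array([361., 158.]))]
[[  0   0   0   0   0   0   0   0   0   0   0   0   0   0  78  79   0   0
    0   0]
 [  0   0   0   0   0   0   0   0   0   0   0   0   0  77  79  79  79   0
    0   0]
 [  0   0   0   0   0   0   0   0   0   0   0   0  76  77  79  79  79  81
   78   0]
 [  0   0   0   0   0   0   0   0   0   0   0   0  79  79  79  79  79  80
   79  77]
 [  0   0   0   0   0  96  97  99  98   0   0  79  79  79  78  79  80  78
   78   0]
 [  0   0   0   0  96  97  61   0  98  98  77  78  80  79  81  78  80  79
   76   0]
 [  0   0   0   0  95  97  60   0  94  97  77  78  79  79  79  78  78  75
    0   0]
 [  0   0   0   0  94  98  97  95  97   0   0  78  78  79 
[... 2513 characters left out ...]
 [  0   0   0   0   0   0   0   0   0   0   0  90  92  65  89  90   0   0
    0   0]
 [  0   0   0   0   0   0   0   0   0   0   0  91  58  57  61  93   0   0
    0   0]
 [  0   0   0   0   0   0   0   0   0   0   0  92  94  61  88  95   0   0
    0   0]
 [  0   0 139 139 138   0   0   0   0   0   0   0  90  94  92  89   0   0
    0   0]
 [  0   0 139  95 139   0   0   0   0   0   0   0   0   0   0   0   0   0
    0   0]
 [  0   0  56   0 139   0   0   0   0   0   0   0   0   0   0   0   0   0
    0   0]
 [  0   0   0   0   0   0   0   0   0   0   0   0   0   0   0   0  20   0
    0   0]
 [  0   0   0   0   0   0   0   0   0   0   0   0   0   0   0   0  26   0
    0   0]]
-51.457569546735265
```

{"method": "apply_moves", "body": {"rows": [[0,0,-30,0,0,0],[0,0,-30,0,0,0],[20,0,-30,0,0,-0.03],[40,0,-30,0,0,-0.07],[60,0,-30,0,0,-0.1]], "fingers": 30}}

```text
time: 1.92
tool_pos: [312.0, -517.8, 350.0]
tcp_rot: [180.0, 0.0, 31.5]
ft_force: [0.7, -0.2, -0.4]
finger_gap: 30.5
grip_force: 0.0
```

{"method": "apply_moves", "body": {"rows": [[62,0,0,0,0,-0.103],[62,0,0,0,0,-0.103],[62,0,0,0,0,-0.103],[62,0,0,0,0,-0.103],[62,0,0,0,0,-0.103]]}}

```text
time: 2.55
tool_pos: [536.3, -305.7, 348.5]
tcp_rot: [-180.0, -0.0, 61.2]
ft_force: [0.6, -0.2, -0.0]
finger_gap: 30.3
grip_force: 0.0
```

{"method": "apply_moves", "body": {"rows": [[62,0,0,0,0,-0.103],[62,0,0,0,0,-0.103],[62,0,0,0,0,-0.103],[62,0,0,0,0,-0.103],[62,0,0,0,0,-0.103]]}}

```text
time: 3.18
tool_pos: [626.0, -12.3, 348.5]
tcp_rot: [-180.0, -0.0, 90.7]
ft_force: [0.3, 0.5, -0.4]
finger_gap: 30.1
grip_force: 0.0
```

{"method": "apply_moves", "body": {"rows": [[62,0,0,0,0,-0.103],[62,0,0,0,0,-0.103],[62,0,0,0,0,-0.103],[62,0,0,0,0,-0.103],[62,0,0,0,0,-0.103]]}}

```text
time: 3.8
tool_pos: [559.5, 287.3, 348.5]
tcp_rot: [-180.0, -0.0, 120.2]
ft_force: [1.0, 0.7, 0.9]
finger_gap: 29.8
grip_force: 0.0
```

```bash
cat >> h.py <<'E'
from scipy.spatial.transform import Rotation as Ro
PH=np.radians(-50.2); d3=np.array([np.cos(PH),np.sin(PH),0]); l3=np.array([-np.sin(PH),np.cos(PH),0]); up=np.array([0,0,1.])
BAY=np.array([607.7,83.5,0])
def inbay(p): p=np.array(p)-BAY; return np.array([p@d3,p@l3,p[2]]).round(1)
def tilt(t):
    t=np.radians(t); z=np.sin(t)*d3-np.cos(t)*up; x=-np.cos(t)*d3-np.sin(t)*up
    return Ro.from_matrix(np.c_[x,np.cross(z,x),z])
def rows(goal,R2,n):
    s=sense(); R=Ro.from_euler("xyz",s["tcp_rot"],degrees=True); p=s["tool_pos"]
    rv=(R.inv()*R2).as_rotvec()/n; g=np.array(goal,float); T=BAY+g[0]*d3+g[1]*l3+g[2]*up
    print("now",p.round(1),"bay",inbay(p),s["joint_pos"].round(1))
    for i in range(n):
        q=R.inv().apply((T-p)/n); print(np.r_[q.round(1),rv.round(3)].tolist()); R=R*Ro.from_rotvec(rv)
E
python3 - <<'E'
from h import *
rows((-235,-15,150),tilt(40),10)
E
```

```text
now [559.5 287.3 348.5] bay [-187.4   93.4  348.5] [ 22.5  11.5  65.5   0.  103.   -7.7]
[2.9, -11.5, 19.9, -0.006, -0.07, -0.016]
[4.4, -11.5, 19.5, -0.006, -0.07, -0.016]
[6.0, -11.6, 19.1, -0.006, -0.07, -0.016]
[7.5, -11.6, 18.6, -0.006, -0.07, -0.016]
[8.9, -11.5, 17.9, -0.006, -0.07, -0.016]
[10.3, -11.5, 17.2, -0.006, -0.07, -0.016]
[11.7, -11.4, 16.4, -0.006, -0.07, -0.016]
[13.0, -11.3, 15.4, -0.006, -0.07, -0.016]
[14.2, -11.2, 14.4, -0.006, -0.07, -0.016]
[15.3, -11.0, 13.3, -0.006, -0.07, -0.016]
```

{"method": "apply_moves", "body": {"rows": [[3,-11.5,20,-0.006,-0.07,-0.016],[4.5,-11.5,19.5,-0.006,-0.07,-0.016],[6,-11.5,19,-0.006,-0.07,-0.016],[7.5,-11.5,18.5,-0.006,-0.07,-0.016],[9,-11.5,18,-0.006,-0.07,-0.016]]}}

```text
time: 4.42
tool_pos: [503.2, 269.5, 249.2]
tcp_rot: [179.0, 20.2, 124.5]
ft_force: [-0.5, -0.2, -0.5]
finger_gap: 30.0
grip_force: 0.0
```

{"method": "apply_moves", "body": {"rows": [[10.5,-11.5,17,-0.006,-0.07,-0.016],[11.5,-11.5,16.5,-0.006,-0.07,-0.016],[13,-11.5,15.5,-0.006,-0.07,-0.016],[14,-11,14.5,-0.006,-0.07,-0.016],[15.5,-11,13.5,-0.006,-0.07,-0.016]]}}

```text
time: 5.05
tool_pos: [446.6, 253.1, 149.6]
tcp_rot: [179.8, 40.3, 129.6]
ft_force: [-0.2, 0.1, -0.3]
finger_gap: 29.8
grip_force: 0.0
```

```bash
python3 - <<'E'
from h import *
rows((-225,-15,20),tilt(40),5)
for c in ("top","scene"):
    im,d=eyes.snapshot(c); cv2.imwrite(f"pics/{c}1.png",im[:,:,::-1])
    print(c,[(inbay(r["xyz"]),r["xyz"],round(r["confidence"],2)) for r in models.place_of("pepper_mill",c)][:3])
    print([(inbay(r["xyz"]),round(r["confidence"],2)) for n in ("bay","divider","garage","door_hinge","door_edge","jar_in_garage") for r in models.place_of(n,c)[:1]])
    if c=="scene": cv2.imwrite("pics/s1c.png",cv2.resize(im[140:320,150:350,::-1],None,fx=3,fy=3))
E
```

```text
now [446.6 253.1 149.6] bay [-233.4  -15.2  149.6] [ 52.3   3.7 104.9 -39.5  83.6  21.6]
[15.5, -0.0, 20.9, 0.0, 0.001, -0.001]
[15.5, 0.0, 20.9, 0.0, 0.001, -0.001]
[15.4, 0.0, 20.9, 0.0, 0.001, -0.001]
[15.4, 0.0, 20.9, 0.0, 0.001, -0.001]
[15.4, 0.0, 20.9, 0.0, 0.001, -0.001]
top [(array([ 297.8, -103.5,    3.4]), [718.8, -211.6, 3.4], 0.59)]
[(array([ 3. , -1.6,  2. ]), 0.9), (array([-31.2,  42.7,   1.6]), 0.61), (array([ 3.8, 31.9,  2.1]), 0.77), (array([-49. , 109.1,   4. ]), 0.87), (array([-191. ,  187.6,  183. ]), 0.66), (array([14.6, 73.8, -4.3]), 0.72)]
scene [(array([-155.1,  -12.1,   -1.9]), [499.1, 194.9, -1.9], 0.96), (array([-203.2, -146.1,    0.5]), [365.4, 146.1, 0.5], 0.81), (array([ 9.4, 73.6, -3.5]), [670.3, 123.4, -3.5], 0.25)]
[(array([-1.9, -0.5, -1.5]), 0.93), (array([-38.5,  38.3,  -2.6]), 0.89), (array([ 5.9, 30.9, -0.9]), 0.94), (array([-45.8, 112. ,   6.5]), 0.89), (array([-193. ,  190.3,  180.2]), 0.77), (array([12.5, 74.7, -2.7]), 0.86)]
```

View pics/s1c.png

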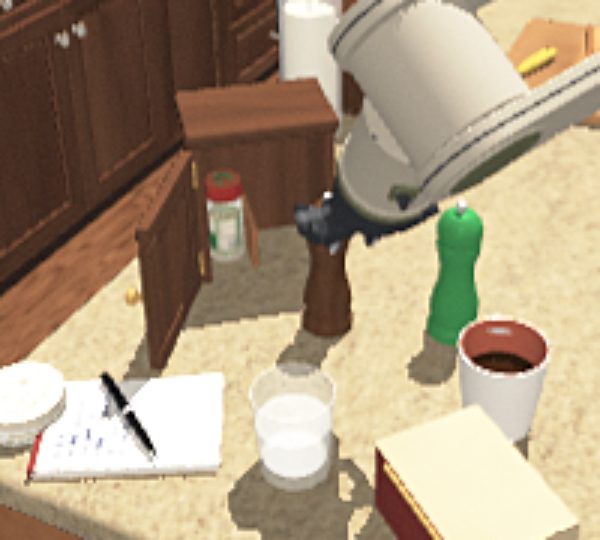

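The crop shows the tilted gripper at (330,220), behind and left of the brown mill at (328,290). The bay frame agrees with the networks to within about 3 mm, so I'll lower the tool behind the mill.

{"method": "apply_moves", "body": {"rows": [[15.5,0,21,0,0,0],[15.5,0,21,0,0,0],[15.5,0,21,0,0,0],[15.5,0,21,0,0,0],[15.5,0,21,0,0,0]]}}

```text
time: 6.48
tool_pos: [452.5, 246.4, 18.9]
tcp_rot: [179.9, 40.2, 129.6]
ft_force: [0.1, 0.0, 0.4]
finger_gap: 29.9
grip_force: 0.0
```

```bash
python3 - <<'E'
from h import *
rows((-195,-13.5,20),tilt(40),5)
im,d=eyes.snapshot("scene"); cv2.imwrite("pics/s2c.png",cv2.resize(im[150:300,180:340,::-1],None,fx=3.7,fy=3.7))
E
```

```text
now [452.5 246.4  18.9] bay [-224.5  -14.9   18.9] [ 51.3  15.1 108.  -41.7  72.   30.5]
[-4.7, 0.3, 3.6, -0.0, 0.001, -0.001]
[-4.7, 0.3, 3.6, -0.0, 0.001, -0.001]
[-4.7, 0.3, 3.6, -0.0, 0.001, -0.001]
[-4.7, 0.3, 3.6, -0.0, 0.001, -0.001]
[-4.7, 0.3, 3.6, -0.0, 0.001, -0.001]
```

View pics/s2c.png

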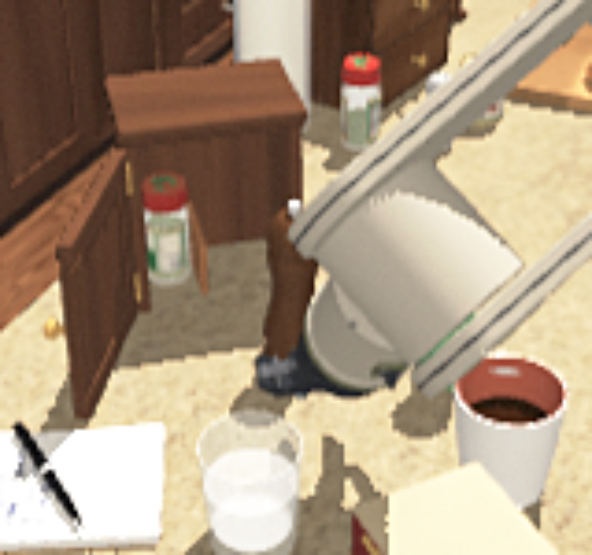

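The crop shows the fingers at (290,375), low behind the mill, which stands clear at (290,290). I'll close in slowly.

{"method": "apply_moves", "body": {"rows": [[-4.6,0.3,3.9,0,0,0],[-4.6,0.3,3.9,0,0,0],[-4.6,0.3,3.9,0,0,0],[-4.6,0.3,3.9,0,0,0],[-3,0.3,2.5,0,0,0]]}}

```text
time: 7.15
tool_pos: [472.0, 225.5, 20.1]
tcp_rot: [179.8, 40.2, 129.5]
ft_force: [0.4, 0.1, 0.2]
finger_gap: 29.9
grip_force: 0.0
```

{"method": "apply_moves", "body": {"rows": [[-2.3,0,1.9,0,0,0],[-2.3,0,1.9,0,0,0],[-2.3,0,1.9,0,0,0],[-2.3,0,1.9,0,0,0],[-2.3,0,1.9,0,0,0]]}}

```text
time: 7.78
tool_pos: [481.1, 214.1, 19.8]
tcp_rot: [179.9, 40.2, 129.6]
ft_force: [0.1, 0.4, 0.3]
finger_gap: 30.0
grip_force: 0.0
```

```bash
cat >> h.py <<'E'
def look():
    s=sense(); print("tool",inbay(s["tool_pos"]),s["ft_force"].round(1))
    for c in ("scene","top"):
        eyes.snapshot(c); print(c,[(inbay(r["xyz"]),round(r["confidence"],2)) for r in models.place_of("pepper_mill",c)][:3])
E
python3 - <<'E'
from h import *
look()
E
```

```text
tool [-181.4  -13.6   19.8] [0.1 0.4 0.3]
scene [(array([-154.3,  -11.1,   -1.2]), 0.84), (array([-204.9, -144.2,    3.6]), 0.69)]
top []
```

{"method": "apply_moves", "body": {"rows": [[-3.1,0.5,2.6,0,0,0],[-3.8,0.9,3.2,0,0,0],[-3.8,0.9,3.2,0,0,0],[-3.8,0.9,3.2,0,0,0],[-3.8,0.9,3.2,0,0,0]]}}

```text
time: 8.6
tool_pos: [499.6, 198.2, 20.0]
tcp_rot: [179.9, 40.2, 129.5]
ft_force: [-2.0, 0.9, 2.0]
finger_gap: 29.8
grip_force: 1.2
```

{"method": "apply_moves", "body": {"rows": [[-3.8,0.9,3.2,0,0,0],[-3.8,0.9,3.2,0,0,0],[-3.8,0.9,3.2,0,0,0],[-3.8,0.9,3.2,0,0,0],[-3.8,0.9,3.2,0,0,0]]}}

```text
time: 9.22
tool_pos: [519.0, 182.0, 20.0]
tcp_rot: [179.9, 40.2, 129.6]
ft_force: [-0.9, 0.4, 0.8]
finger_gap: 29.9
grip_force: 0.9
```

```bash
python3 - <<'E'
from h import *
look()
P,u,v=cloud("scene",eyes.snapshot("scene")[1])
E
```

```text
tool [-132.4   -5.1   20. ] [-0.9  0.4  0.8]
scene [(array([-125.6,   -6.5,   -0.9]), 0.78), (array([-200.6, -146.4,    3.5]), 0.65)]
top [(array([ 2.1, 31.7, -0.6]), 0.74)]
```

```bash
python3 - <<'E'
from h import *
im,d=eyes.snapshot("scene"); a=im[150:290,180:330]
im2,d2=eyes.snapshot("top"); b=im2[140:280,150:300]
cv2.imwrite("pics/s3c.png",cv2.resize(np.hstack([a,b])[:,:,::-1],None,fx=2.6,fy=2.6,interpolation=2))
P,u,v=cloud("scene",d)
m=models.cut_out("pepper_mill","scene")
eyes.snapshot("scene")
for r in models.cut_out("pepper_mill","scene")[:1]:
    k=r["pixels"][v,u]; q=P[k]-BAY; q=np.c_[q@d3,q@l3,P[k][:,2]]
    for z in range(10,175,15):
        s=q[abs(q[:,2]-z)<7]; 
        if len(s)>3: print(z,len(s),s.min(0).round(),s.max(0).round())
E
```

```text
10 63 [-156.  -30.    3.] [52. 25. 17.]
25 36 [-155.  -25.   18.] [-134.   19.   32.]
40 8 [-164.  -19.   34.] [-147.    2.   41.]
100 8 [-139.   11.   94.] [-123.   18.  106.]
115 16 [-143.   11.  110.] [-123.   20.  122.]
130 16 [-145.    6.  123.] [-122.   21.  137.]
145 42 [-146.   -6.  139.] [-116.   22.  152.]
160 39 [-141.  -10.  153.] [-113.   14.  167.]
```

View pics/s3c.png

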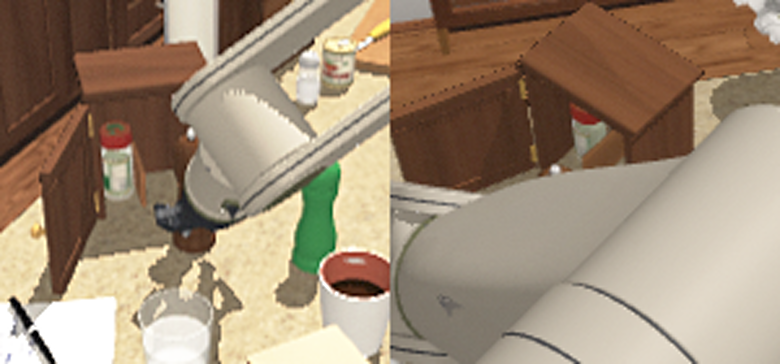

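The left crop shows the mill's foot at (195,240), with the fingers at (180,215). The knob at (190,132) looks slightly left of upright. Before pushing on I'll check the tilt by comparing how far the knob and the foot have moved since the first picture.

```bash
cat >> h.py <<'E'
from scipy.optimize import least_squares
def toplane(cam,u,v,z):
    c=eyes.get_calibration(cam);R=np.array(c["R"]);t=np.array(c["t"]).ravel()
    p=cv2.undistortPoints(np.stack([u,v],1).astype(float)[:,None],np.array(c["intrinsics"],float),np.array(c["D"],float)).reshape(-1,2)
    ray=np.c_[p,np.ones(len(p))]@R; C=-R.T@t
    return C+ray*((z-C[2])/ray[:,2])[:,None]
E
python3 - <<'E'
from h import *
im0=cv2.imread("pics/scene0.png"); im,d=eyes.snapshot("scene"); im1=im[:,:,::-1].copy(); cv2.imwrite("pics/scene4.png",im1)
a=cv2.resize(im0[195:260,225:295],None,fx=5.7,fy=5.7,interpolation=cv2.INTER_NEAREST)
b=cv2.resize(im1[190:255,215:285],None,fx=5.7,fy=5.7,interpolation=cv2.INTER_NEAREST)
cv2.imwrite("pics/cmp.png",np.hstack([a,b]))
E
```

```text
(no output)
```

View pics/cmp.png

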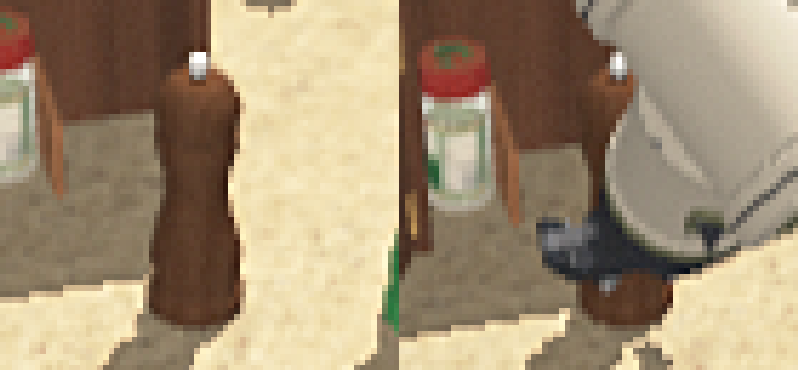

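```bash
python3 - <<'E'
from h import *
k=toplane("scene",np.array([259.7,253.6]),np.array([205.9,201.2]),167); f=toplane("scene",np.array([259.2,255.2]),np.array([252.,247.4]),1)
for n,q in(("knob",k),("foot",f)): print(n,[inbay(x) for x in q], inbay(q[1]-q[0]+BAY))
print(inbay(sense()["tool_pos"]))
E
```

```text
knob [array([-157.9,  -16.9,  167. ]), array([-124.8,   -4.8,  167. ])] [33.2 12.1  0. ]
foot [array([-179.4,   -8.4,    1. ]), array([-152.2,   -1.1,    1. ])] [27.2  7.2  0. ]
[-132.8   -5.3   19.9]
```

Best explanation: at 40° tilt the gripper body's upper edge, at z≈100, is pushing the mill and leaning it slightly. I'll back off, tilt further to 57° and go lower, so that only the fingertips touch the foot.

{"method": "apply_moves", "body": {"rows": [[3.8,0,-3.2,0,0,0],[7.7,0,-6.4,0,0,0],[11.5,0,-9.6,0,0,0],[11.5,0,-9.6,0,0,0],[11.5,0,-9.6,0,0,0]]}}

```text
time: 10.4
tool_pos: [479.7, 229.4, 19.5]
tcp_rot: [179.9, 40.2, 129.6]
ft_force: [0.0, 0.0, 0.7]
finger_gap: 30.1
grip_force: 0.0
```

```bash
python3 - <<'E'
from h import *
look()
rows((-195,-6,14),tilt(57),5)
im,d=eyes.snapshot("scene"); im1=im[:,:,::-1].copy()
cv2.imwrite("pics/s5c.png",cv2.resize(im1[185:265,195:295],None,fx=6,fy=6,interpolation=cv2.INTER_NEAREST))
E
```

```text
tool [-194.1   -4.9   19.5] [0.  0.  0.7]
scene [(array([-124.6,   -4.2,   -3.5]), 0.62), (array([-204.1, -145.5,    1.6]), 0.5)]
top []
now [480.4 228.8  19.6] bay [-193.1   -4.8   19.6] [ 47.7  15.2 107.7 -42.9  70.1  28. ]
[1.0, -0.2, 0.6, -0.0, -0.059, -0.0]
[1.0, -0.2, 0.6, -0.0, -0.059, -0.0]
[1.1, -0.2, 0.5, -0.0, -0.059, -0.0]
[1.1, -0.2, 0.4, -0.0, -0.059, -0.0]
[1.1, -0.2, 0.4, -0.0, -0.059, -0.0]
```

View pics/s5c.png

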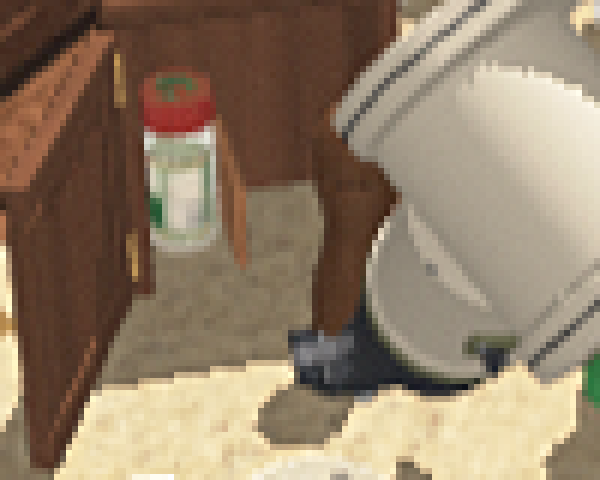

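The mill stands upright at pixel (345,230), bay frame about (-125,-5), with the gripper clear at (340,360).

{"method": "apply_moves", "body": {"rows": [[1,-0.2,0.6,0,-0.059,0],[1,-0.2,0.6,0,-0.059,0],[1,-0.2,0.5,0,-0.059,0],[1,-0.2,0.4,0,-0.059,0],[1,-0.2,0.4,0,-0.059,0]]}}

```text
time: 11.28
tool_pos: [479.1, 228.6, 14.3]
tcp_rot: [179.8, 57.2, 129.4]
ft_force: [0.5, 0.3, -0.9]
finger_gap: 29.8
grip_force: 0.0
```

```bash
python3 - <<'E'
from h import *
rows((-165,-4.5,14),tilt(57),5)
im,d=eyes.snapshot("scene"); P,u,v=cloud("scene",d); q=P-BAY; q=np.c_[q@d3,q@l3,P[:,2]]
k=(q[:,0]>-230)&(q[:,0]<-140)&(abs(q[:,1])<60)&(q[:,2]>5)&(q[:,2]<120)
for x in range(-230,-140,8):
    s=q[k&(abs(q[:,0]-x-4)<4)]
    if len(s): print(x+4,len(s),"z",s[:,2].min().round(),s[:,2].max().round(),"y",s[:,1].min().round(),s[:,1].max().round())
E
```

```text
now [479.1 228.6  14.3] bay [-193.8   -5.9   14.3] [ 55.8  28.8 102.8 -55.2  79.4  43.1]
[-3.1, 0.3, 4.9, -0.0, 0.001, -0.001]
[-3.1, 0.3, 4.9, -0.0, 0.001, -0.001]
[-3.1, 0.3, 4.9, -0.0, 0.001, -0.001]
[-3.1, 0.3, 4.9, -0.0, 0.001, -0.001]
[-3.1, 0.3, 4.9, -0.0, 0.001, -0.001]
-226 1 z 43.0 43.0 y 23.0 23.0
-218 2 z 38.0 44.0 y 12.0 17.0
-162 1 z 6.0 6.0 y -6.0 -6.0
-154 65 z 5.0 118.0 y -18.0 13.0
-146 199 z 5.0 120.0 y -27.0 18.0
-138 41 z 6.0 119.0 y -28.0 21.0
```

{"method": "apply_moves", "body": {"rows": [[-3,0.3,4.8,0,0,0],[-3,0.3,4.8,0,0,0],[-3,0.3,4.8,0,0,0],[-3,0.3,4.8,0,0,0],[-3,0.3,4.8,0,0,0]]}}

```text
time: 11.95
tool_pos: [498.3, 207.7, 14.0]
tcp_rot: [179.8, 57.1, 129.4]
ft_force: [-0.1, 0.6, -0.3]
finger_gap: 29.9
grip_force: 0.0
```

{"method": "apply_moves", "body": {"rows": [[-2,0,3.3,0,0,0],[-2,0,3.3,0,0,0],[-2,0,3.3,0,0,0],[-2,0,3.3,0,0,0],[-2,0,3.3,0,0,0]]}}

```text
time: 12.58
tool_pos: [510.4, 193.1, 13.2]
tcp_rot: [179.9, 57.1, 129.5]
ft_force: [-0.0, -0.0, 0.1]
finger_gap: 30.2
grip_force: 0.0
```

```bash
cat >> h.py <<'E'
def mill(x0,y0,cam="scene",z0=4,z1=170):
    "visible surface of the mill per height band, bay frame"
    P,u,v=cloud(cam,eyes.snapshot(cam)[1]); q=P-BAY; q=np.c_[q@d3,q@l3,P[:,2]]
    for z in range(z0+6,z1,20):
        s=q[(np.hypot(q[:,0]-x0,q[:,1]-y0)<36)&(abs(q[:,2]-z)<6)]
        if len(s)>3: print(z,len(s),"x",s[:,0].min().round(),s[:,0].max().round(),"y",s[:,1].min().round(),s[:,1].max().round())
E
python3 - <<'E'
from h import *
look(); mill(-120,-4)
E
```

```text
tool [-146.5   -4.6   13.2] [-0.  -0.   0.1]
scene [(array([-123.9,   -3. ,   -0.9]), 0.83), (array([-202.7, -145.3,    2.2]), 0.81), (array([ 3.2, 29.8, -0.7]), 0.19)]
top []
10 9 x -142.0 -120.0 y 14.0 25.0
30 22 x -153.0 -127.0 y -1.0 22.0
50 55 x -153.0 -120.0 y -28.0 22.0
70 46 x -148.0 -120.0 y -24.0 16.0
90 28 x -146.0 -125.0 y -19.0 13.0
110 35 x -150.0 -121.0 y -21.0 18.0
130 33 x -151.0 -126.0 y -26.0 18.0
150 66 x -150.0 -111.0 y -28.0 16.0
```

{"method": "apply_moves", "body": {"rows": [[-2.2,0.2,3.3,0,0,0],[-2.2,0.2,3.3,0,0,0],[-2.2,0.2,3.3,0,0,0],[-2.2,0.2,3.3,0,0,0],[-2.2,0.2,3.3,0,0,0]]}}

```text
time: 13.45
tool_pos: [523.8, 178.4, 13.5]
tcp_rot: [179.9, 57.1, 129.5]
ft_force: [-1.2, 1.3, 1.2]
finger_gap: 29.9
grip_force: 0.9
```

```bash
python3 - <<'E'
from h import *
look(); mill(-115,-4)
im,d=eyes.snapshot("scene"); im1=im[:,:,::-1].copy()
cv2.imwrite("pics/s6c.png",cv2.resize(im1[185:265,195:295],None,fx=6,fy=6,interpolation=cv2.INTER_NEAREST))
E
```

```text
tool [-126.6   -3.7   13.5] [-1.2  1.3  1.2]
scene [(array([-121.8,   -4.7,   -0.2]), 0.97), (array([-202.7, -145.6,    1.6]), 0.94)]
top []
30 6 x -139.0 -131.0 y 17.0 22.0
50 27 x -150.0 -116.0 y 0.0 21.0
70 44 x -147.0 -119.0 y -23.0 17.0
90 30 x -143.0 -129.0 y -20.0 13.0
110 34 x -148.0 -120.0 y -23.0 18.0
130 38 x -147.0 -121.0 y -27.0 18.0
150 69 x -147.0 -112.0 y -25.0 18.0
```

View pics/s6c.png

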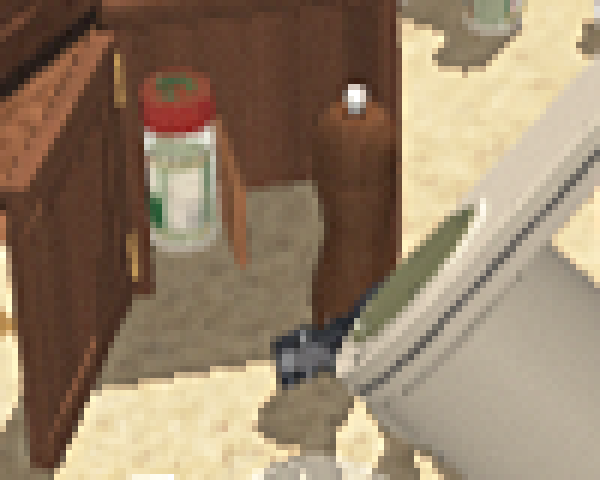

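The crop shows the mill upright at (355,230), with the fingers low at its foot (315,350) and nothing else touching it. I'll keep pushing along the bay axis.

{"method": "apply_moves", "body": {"rows": [[-2.7,0.4,4.2,0,0,0],[-2.7,0.4,4.2,0,0,0],[-2.7,0.4,4.2,0,0,0],[-2.7,0.4,4.2,0,0,0],[-2.7,0.4,4.2,0,0,0]]}}

```text
time: 14.38
tool_pos: [541.4, 160.4, 13.4]
tcp_rot: [179.8, 57.1, 129.5]
ft_force: [-0.9, 0.7, 0.6]
finger_gap: 29.6
grip_force: 0.8
```

{"method": "apply_moves", "body": {"rows": [[-2.7,0.3,4.2,0,0,0],[-2.7,0.3,4.2,0,0,0],[-2.7,0.3,4.2,0,0,0],[-2.7,0.3,4.2,0,0,0],[-2.7,0.3,4.2,0,0,0]]}}

```text
time: 15.0
tool_pos: [558.4, 142.1, 13.4]
tcp_rot: [179.9, 57.1, 129.5]
ft_force: [-1.0, 1.4, -0.0]
finger_gap: 30.1
grip_force: 0.8
```

```bash
python3 - <<'E'
from h import *
look(); mill(-72,0)
rows((-60,0,13.5),tilt(57),4)
E
```

```text
tool [-76.6  -0.3  13.4] [-1.   1.4 -0. ]
scene [(array([-76.3,   0.7,   1.6]), 0.95), (array([ 230.1, -186.7,   -3.8]), 0.53)]
top [(array([-49.5, 107.5,   1.9]), 0.62)]
30 7 x -89.0 -74.0 y 23.0 28.0
50 21 x -100.0 -68.0 y 10.0 27.0
70 32 x -97.0 -79.0 y -13.0 21.0
90 26 x -95.0 -75.0 y -14.0 20.0
110 37 x -100.0 -77.0 y -17.0 23.0
130 35 x -102.0 -79.0 y -23.0 22.0
150 63 x -99.0 -60.0 y -21.0 21.0
now [558.1 142.2  13.3] bay [-76.9  -0.5  13.3] [ 43.4  26.  106.9 -62.6  70.7  39.4]
[-2.3, 0.1, 3.5, -0.001, 0.001, -0.001]
[-2.3, 0.1, 3.5, -0.001, 0.001, -0.001]
[-2.3, 0.1, 3.5, -0.001, 0.001, -0.001]
[-2.3, 0.1, 3.5, -0.001, 0.001, -0.001]
```

{"method": "apply_moves", "body": {"rows": [[-2.7,0,4.2,0,0,0],[-2.7,0,4.2,0,0,0],[-2.7,0,4.2,0,0,0],[-2.7,0,4.2,0,0,0],[-2.7,0,4.2,0,0,0]]}}

```text
time: 15.88
tool_pos: [574.3, 122.8, 13.3]
tcp_rot: [179.9, 57.1, 129.5]
ft_force: [-1.2, 1.8, -0.7]
finger_gap: 30.0
grip_force: 0.9
```

```bash
python3 - <<'E'
from h import *
look(); mill(-47,0)
print(sense()["joint_pos"].round(1))
E
```

```text
tool [-51.6  -0.5  13.3] [-1.2  1.8 -0.7]
scene [(array([-203.6, -144.1,    3. ]), 0.75), (array([-49. ,   1.4,   0.1]), 0.65), (array([ 227.1, -188.1,    0.6]), 0.38)]
top []
30 5 x -66.0 -52.0 y 22.0 28.0
50 15 x -71.0 -41.0 y 16.0 27.0
70 25 x -71.0 -50.0 y -8.0 22.0
90 29 x -70.0 -54.0 y -18.0 18.0
110 30 x -73.0 -48.0 y -20.0 23.0
130 35 x -76.0 -52.0 y -20.0 24.0
150 60 x -77.0 -36.0 y -20.0 22.0
[ 40.6  25.6 107.5 -64.2  68.9  38.6]
```

{"method": "apply_moves", "body": {"rows": [[-2.7,-0.2,4.2,0,0,0],[-2.7,-0.2,4.2,0,0,0],[-2.7,0,4.2,0,0,0],[-2.7,0,4.2,0,0,0],[-2.7,0,4.2,0,0,0]]}}

```text
time: 16.75
tool_pos: [589.9, 103.3, 13.2]
tcp_rot: [179.9, 57.1, 129.5]
ft_force: [-0.9, 1.2, 1.0]
finger_gap: 30.2
grip_force: 0.9
```

{"method": "apply_moves", "body": {"rows": [[2.7,0,-4.2,0,0,0],[5.4,0,-8.4,0,0,0],[8,0,-12.6,0,0,0],[5.4,0,-8.4,0,0,0],[0,0,0,0,0,0]]}}

```text
time: 17.38
tool_pos: [563.9, 135.6, 13.4]
tcp_rot: [179.9, 57.1, 129.6]
ft_force: [0.1, 0.3, -0.4]
finger_gap: 29.9
grip_force: 0.0
```

{"method": "apply_moves", "body": {"rows": [[0,0,0,0,0,0],[0,0,0,0,0,0],[0,0,0,0,0,0],[0,0,0,0,0,0],[0,0,0,0,0,0]], "fingers": 0}}

```text
time: 18.0
tool_pos: [564.3, 134.2, 13.4]
tcp_rot: [179.9, 57.1, 129.5]
ft_force: [-1.7, 0.1, 0.2]
finger_gap: 0.1
grip_force: 0.0
```

```bash
python3 - <<'E'
from h import *
look(); mill(-22,0)
rows((-65,0,15),tilt(57),1)
E
```

```text
tool [-66.8  -0.9  13.4] [-1.7  0.1  0.2]
scene [(array([-27. ,  -0.8,  -2.3]), 0.77)]
top []
10 17 x -51.0 -18.0 y 12.0 30.0
30 23 x -54.0 -32.0 y 1.0 27.0
50 46 x -55.0 -19.0 y -22.0 26.0
70 43 x -51.0 -20.0 y -19.0 21.0
90 25 x -45.0 -23.0 y -15.0 19.0
110 33 x -50.0 -28.0 y -19.0 24.0
130 32 x -50.0 -31.0 y -24.0 23.0
150 62 x -49.0 -13.0 y -21.0 22.0
now [564.3 134.3  13.4] bay [-66.8  -0.8  13.4] [ 42.3  25.8 107.3 -63.2  70.   39.1]
[-2.3, 0.8, 0.7, -0.002, 0.002, -0.003]
```

{"method": "apply_moves", "body": {"rows": [[-1.6,0.4,2.5,0,0,0],[-1.6,0.4,2.5,0,0,0],[-1.6,0.4,2.5,0,0,0],[-2.2,0.3,3.4,0,0,0],[-2.2,0,3.4,0,0,0]]}}

```text
time: 18.88
tool_pos: [576.5, 122.0, 13.4]
tcp_rot: [179.9, 57.1, 129.5]
ft_force: [1.0, -0.8, 0.0]
finger_gap: -0.2
grip_force: 0.0
```

{"method": "apply_moves", "body": {"rows": [[-2.2,0,3.4,0,0,0],[-2.2,0,3.4,0,0,0],[-2.2,0,3.4,0,0,0],[0,0,0,0,0,0],[0,0,0,0,0,0]]}}

```text
time: 19.5
tool_pos: [584.0, 112.9, 13.4]
tcp_rot: [179.9, 57.1, 129.5]
ft_force: [-0.0, 0.9, 0.2]
finger_gap: -0.4
grip_force: 0.0
```

```bash
python3 - <<'E'
from h import *
look(); mill(-8,0)
E
```

```text
tool [-37.7   0.6  13.4] [-0.   0.9  0.2]
scene [(array([-203. , -147. ,    1.4]), 0.73), (array([-24.3,  -1.9,  -1.1]), 0.66)]
top []
50 5 x -35.0 -23.0 y 23.0 25.0
70 17 x -43.0 -23.0 y 1.0 20.0
90 14 x -44.0 -29.0 y -15.0 17.0
110 10 x -43.0 -24.0 y -22.0 22.0
130 7 x -38.0 -24.0 y 10.0 22.0
150 46 x -43.0 -13.0 y -21.0 22.0
```

{"method": "apply_moves", "body": {"rows": [[-1.6,0,2.5,0,0,0],[-1.6,0,2.5,0,0,0],[-1.6,0,2.5,0,0,0],[0,0,0,0,0,0],[0,0,0,0,0,0]]}}

```text
time: 20.38
tool_pos: [589.6, 105.9, 13.3]
tcp_rot: [179.9, 57.1, 129.5]
ft_force: [-0.6, -0.4, -0.5]
finger_gap: 0.0
grip_force: 0.1
```

```bash
python3 - <<'E'
from h import *
look(); mill(-20,0)
im,d=eyes.snapshot("scene"); im1=im[:,:,::-1].copy()
cv2.imwrite("pics/s7c.png",cv2.resize(im1[165:255,195:305],None,fx=6,fy=6,interpolation=cv2.INTER_NEAREST))
E
```

```text
tool [-28.8   0.5  13.3] [-0.6 -0.4 -0.5]
scene [(array([-203.9, -146.8,    1.2]), 0.58), (array([-23. ,  -0.5,  -3.4]), 0.57)]
top []
50 9 x -40.0 -22.0 y 16.0 25.0
70 20 x -42.0 -23.0 y 5.0 22.0
90 29 x -44.0 -28.0 y -16.0 20.0
110 31 x -46.0 -26.0 y -19.0 22.0
130 36 x -47.0 -17.0 y -19.0 23.0
150 57 x -46.0 -15.0 y -23.0 20.0
```

View pics/s7c.png

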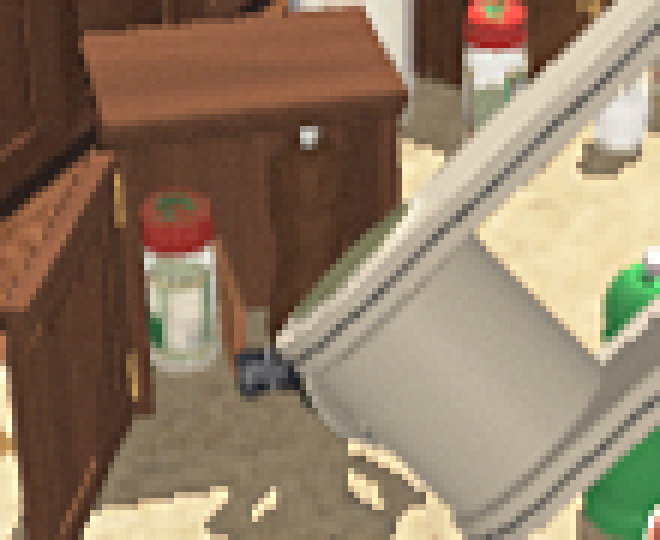

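The crop shows the mill upright in the bay mouth, knob at (308,135), and the closed fingers at (265,375) just reaching its foot. The gripper body is clear of the front, so I'll push about 18 mm more.

{"method": "apply_moves", "body": {"rows": [[-1.6,0,2.5,0,0,0],[-1.9,0,2.9,0,0,0],[-1.9,0,2.9,0,0,0],[-1.9,0,2.9,0,0,0],[-1.9,0,2.9,0,0,0]]}}

```text
time: 21.3
tool_pos: [600.6, 92.8, 13.4]
tcp_rot: [179.9, 57.1, 129.5]
ft_force: [-0.1, 0.2, -0.1]
finger_gap: -0.1
grip_force: 0.8
```

```bash
python3 - <<'E'
from h import *
look(); mill(-8,0)
E
```

```text
tool [-11.7   0.5  13.4] [-0.1  0.2 -0.1]
scene [(array([-7.5,  0.1, -0.2]), 0.79), (array([-202.1, -147.9,    1.8]), 0.75), (array([-359. ,   66. ,    1.7]), 0.47)]
top []
50 11 x -20.0 -1.0 y 19.0 26.0
70 15 x -26.0 -1.0 y 4.0 20.0
90 27 x -25.0 -7.0 y -16.0 19.0
110 32 x -29.0 -6.0 y -19.0 22.0
130 29 x -32.0 -9.0 y -19.0 22.0
150 56 x -27.0 2.0 y -23.0 21.0
```

The mill has moved in to about x=-5, y=0 of the bay and stands upright. I'll back straight out, then rise and return the tool to vertical.

{"method": "apply_moves", "body": {"rows": [[5.4,0,-8.4,0,0,0],[13.6,0,-21,0,0,0],[13.6,0,-21,0,0,0],[13.6,0,-21,0,0,0],[13.6,0,-21,0,0,0]]}}

```text
time: 22.18
tool_pos: [529.2, 178.9, 13.4]
tcp_rot: [179.9, 57.1, 129.5]
ft_force: [0.2, 0.6, -0.2]
finger_gap: -0.1
grip_force: 0.0
```

```bash
python3 - <<'E'
from h import *
look(); mill(-8,0)
for c in ("scene","top"): print([(inbay(r["xyz"]),round(r["confidence"],2)) for n in ("door_hinge","door_edge","jar_in_garage","bay") for r in models.place_of(n,c)[:1]])
rows((-150,0,300),tilt(0),10)
E
```

```text
tool [-123.5    0.8   13.4] [ 0.2  0.6 -0.2]
scene [(array([-6. , -5.8, -0.7]), 0.89), (array([-204.6, -146.6,    2.3]), 0.79), (array([ 228.6, -190.9,    2.9]), 0.24)]
top []
10 53 x -40.0 -4.0 y -28.0 29.0
30 34 x -38.0 -10.0 y -20.0 26.0
50 48 x -34.0 -2.0 y -23.0 26.0
70 38 x -33.0 -0.0 y -21.0 20.0
90 25 x -27.0 -12.0 y -16.0 17.0
110 32 x -32.0 -6.0 y -24.0 22.0
130 34 x -30.0 -6.0 y -24.0 22.0
150 56 x -29.0 2.0 y -22.0 20.0
[(array([-43.5, 111.3,   5.6]), 0.77), (array([-356.8,   69.5,    2.2]), 0.73), (array([10.2, 73.9, -0.4]), 0.72), (array([ 1. , -0.6, -0.1]), 0.67)]
[(array([-48.7, 109.7,   6.1]), 0.75), (array([-192. ,  185.7,  184.8]), 0.63)]
now [530.4 177.4  13.4] bay [-121.7    0.7   13.4] [ 48.2  27.1 105.3 -59.7  74.1  40.7]
[-22.5, -0.0, -17.9, -0.0, 0.1, -0.0]
[-20.6, -0.1, -20.1, -0.0, 0.1, -0.0]
[-18.5, -0.1, -22.1, -0.0, 0.1, -0.0]
[-16.2, -0.1, -23.8, -0.0, 0.1, -0.0]
[-13.8, -0.1, -25.3, -0.0, 0.1, -0.0]
[-11.2, -0.1, -26.5, -0.0, 0.1, -0.0]
[-8.5, -0.1, -27.5, -0.0, 0.1, -0.0]
[-5.7, -0.1, -28.2, -0.0, 0.1, -0.0]
[-2.9, -0.1, -28.7, -0.0, 0.1, -0.0]
[-0.0, -0.1, -28.8, -0.0, 0.1, -0.0]
```

{"method": "apply_moves", "body": {"rows": [[-22.5,0,-18,0,0.1,0],[-20.5,0,-20,0,0.1,0],[-18.5,0,-22,0,0.1,0],[-16,0,-24,0,0.1,0],[-14,0,-25,0,0.1,0]]}}

```text
time: 23.45
tool_pos: [521.0, 188.7, 157.9]
tcp_rot: [179.8, 28.3, 129.6]
ft_force: [0.1, 0.0, -1.1]
finger_gap: -0.2
grip_force: 0.0
```

{"method": "apply_moves", "body": {"rows": [[-11,0,-26.5,0,0.1,0],[-8.5,0,-27.5,0,0.1,0],[-5.5,0,-28,0,0.1,0],[-3,0,-28.5,0,0.1,0],[0,0,-29,0,0.1,0]]}}

```text
time: 24.08
tool_pos: [511.9, 199.1, 300.8]
tcp_rot: [179.9, -0.3, 129.6]
ft_force: [0.2, 0.7, -0.8]
finger_gap: -0.7
grip_force: 0.0
```

```bash
python3 - <<'E'
from h import *
rows((-135,225,300),tilt(0),5)
P,u,v=cloud("scene",eyes.snapshot("scene")[1]); q=P-BAY; q=np.c_[q@d3,q@l3,P[:,2]]
k=(q[:,1]>150)&(q[:,1]<340)&(q[:,0]>-260)&(q[:,0]<0)&(q[:,2]>20)
print("beyond door",k.sum(),q[k].min(0).round(),q[k].max(0).round())
E
```

```text
now [511.9 199.1 300.8] bay [-150.2    0.4  300.8] [ 15.6  -1.5  84.3   0.4  97.3 -23.9]
[-2.9, 44.9, 0.2, 0.0, -0.001, -0.001]
[-2.9, 44.9, 0.2, 0.0, -0.001, -0.001]
[-3.0, 44.9, 0.2, 0.0, -0.001, -0.001]
[-3.0, 44.9, 0.2, 0.0, -0.001, -0.001]
[-3.0, 44.9, 0.2, 0.0, -0.001, -0.001]
beyond door 978 [-260.  150.   20.] [-100.  339.  186.]
```

{"method": "apply_moves", "body": {"rows": [[-3,46,0,0,0,0],[-3,46,0,0,0,0],[-3,46,0,0,0,0],[-3,46,0,0,0,0],[-3,46,0,0,0,0]]}}

```text
time: 24.75
tool_pos: [699.7, 334.9, 299.2]
tcp_rot: [179.9, -0.2, 129.6]
ft_force: [0.8, 0.4, 0.8]
finger_gap: -0.2
grip_force: 0.0
```

{"method": "apply_moves", "body": {"rows": [[0,0,32,0,0,0],[0,0,32,0,0,0],[0,0,32,0,0,0],[0,0,32,0,0,0],[0,0,32,0,0,0]]}}

```text
time: 25.38
tool_pos: [698.3, 334.6, 138.0]
tcp_rot: [180.0, -0.2, 129.6]
ft_force: [-0.3, 0.4, -0.2]
finger_gap: 0.1
grip_force: 0.0
```

```bash
cat > door.py <<'E'
from h import *
H=np.array([-50,111.]); r=120; off=14+15
p=inbay(sense()["tool_pos"]); print(p, sense()["joint_pos"].round(1))
for th in range(114,-1,-6):
    t=np.radians(th); g=H+r*np.array([-np.sin(t),-np.cos(t)])+off*np.array([-np.cos(t),np.sin(t)])
    print(th,g.round(1))
E
python3 door.py
```

```text
[-134.9  230.3  138. ] [ 21.7  36.9  55.    0.2  88.1 -17.9]
114 [-147.8  186.3]
108 [-155.2  175.7]
102 [-161.3  164.3]
96 [-166.3  152.4]
90 [-170.  140.]
84 [-172.4  127.3]
78 [-173.4  114.4]
72 [-173.1  101.5]
66 [-171.4   88.7]
60 [-168.4   76.1]
54 [-164.1   63.9]
48 [-158.6   52.3]
42 [-151.8   41.2]
36 [-144.   31.]
30 [-135.1   21.6]
24 [-125.3   13.2]
18 [-114.7    5.8]
12 [-103.3   -0.3]
6 [-91.4  -5.3]
0 [-79.  -9.]
```

{"method": "apply_moves", "body": {"rows": [[6.5,-22,0,0,0,0],[6.5,-22,0,0,0,0],[7.4,-10.6,0,0,0,0],[6,-11.4,0,0,0,0],[5,-11.9,0,0,0,0]]}}

```text
time: 26.0
tool_pos: [618.0, 309.0, 139.3]
tcp_rot: [179.9, -0.1, 129.6]
ft_force: [0.8, 0.3, 0.0]
finger_gap: 0.0
grip_force: 0.3
```

{"method": "apply_moves", "body": {"rows": [[3.7,-12.4,0,0,0,0],[2.4,-12.7,0,0,0,0],[1,-12.9,0,0,0,0],[-0.3,-12.9,0,0,0,0],[-1.7,-12.8,0,0,0,0]]}}

```text
time: 26.62
tool_pos: [565.7, 272.3, 139.3]
tcp_rot: [179.9, -0.2, 129.6]
ft_force: [1.4, 0.3, 0.4]
finger_gap: -0.1
grip_force: 0.3
```

{"method": "apply_moves", "body": {"rows": [[-3,-12.6,0,0,0,0],[-4.3,-12.2,0,0,0,0],[-5.5,-11.6,0,0,0,0],[-6.8,-11,0,0,0,0],[-7.8,-10.2,0,0,0,0]]}}

```text
time: 27.25
tool_pos: [539.1, 214.1, 139.4]
tcp_rot: [179.9, -0.2, 129.6]
ft_force: [0.4, 0.8, 0.5]
finger_gap: -0.3
grip_force: 0.3
```

```bash
python3 - <<'E'
from h import *
s=sense(); print(inbay(s["tool_pos"]),s["joint_pos"].round(1))
for c in ("scene","top"):
    im,d=eyes.snapshot(c); cv2.imwrite(f"pics/{c}8.png",im[:,:,::-1])
    print([(n,inbay(r["xyz"]),round(r["confidence"],2)) for n in ("door_hinge","door_edge") for r in models.place_of(n,c)[:1]])
im=cv2.imread("pics/scene8.png"); im2=cv2.imread("pics/top8.png")
cv2.imwrite("pics/s8c.png",cv2.resize(np.hstack([im[150:280,170:310],im2[120:250,140:280]]),None,fx=2.8,fy=2.8))
E
```

```text
[-144.3   30.9  139.4] [ 16.5   6.5  92.9   0.2  80.7 -23.2]
[('door_hinge', array([-46.2, 112.3,   7.8]), 0.66), ('door_edge', array([-158.6,  -11.9,  183.3]), 0.9)]
[('door_hinge', array([-4.870e+01,  1.084e+02,  1.000e-01]), 0.61), ('door_edge', array([-153.8,  -14.9,  186.2]), 0.71)]
```

View pics/s8c.png

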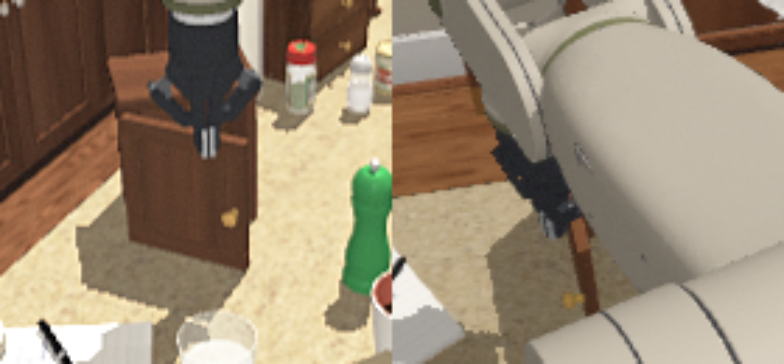

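The crop shows the fingers at (207,140) on the door's plain upper face, with the door swinging in and now about 37° open. I'll continue to shut.

{"method": "apply_moves", "body": {"rows": [[-8.9,-9.4,0,0,0,0],[-9.8,-8.4,0,0,0,0],[-10.6,-7.4,0,0,0,0],[-11.4,-6,0,0,0,0],[-8,-3.5,0,0,0,0]]}}

```text
time: 28.18
tool_pos: [543.9, 154.2, 139.2]
tcp_rot: [179.9, -0.2, 129.6]
ft_force: [1.7, 1.6, -0.4]
finger_gap: -0.3
grip_force: 0.3
```

{"method": "apply_moves", "body": {"rows": [[-5,-1.5,0,0,0,0],[-4,-1,0,0,0,0],[-4,-1,0,0,0,0],[-3,-1,0,0,0,0],[-1,0,0,0,0,0]]}}

```text
time: 28.8
tool_pos: [551.0, 139.2, 139.1]
tcp_rot: [179.9, -0.2, 129.6]
ft_force: [-0.7, 0.8, -0.6]
finger_gap: 0.2
grip_force: 0.3
```

```bash
python3 - <<'E'
from h import *
s=sense(); print(inbay(s["tool_pos"]),s["ft_force"].round(1))
for c in ("scene","top"):
    P,u,v=cloud(c,eyes.snapshot(c)[1]); q=P-BAY; q=np.c_[q@d3,q@l3,P[:,2]]
    print([(n,inbay(r["xyz"]),round(r["confidence"],2)) for n in ("door_hinge","door_edge") for r in models.place_of(n,c)[:1]])
    k=(q[:,0]>-110)&(q[:,0]<-48)&(q[:,1]>-45)&(q[:,1]<108)&(q[:,2]>20)&(q[:,2]<75)
    if k.sum()>20: print(c,k.sum(),np.polyfit(q[k,1],q[k,0],1),np.median(q[k,0]))
E
```

```text
[-79.1  -7.9 139.1] [-0.7  0.8 -0.6]
[('door_hinge', array([-44.6, 113.6,   5.2]), 0.77), ('door_edge', array([-71. , -48.5, 181.5]), 0.74)]
scene 571 [ 4.04735981e-02 -6.39757472e+01] -62.33346625717385
[('door_hinge', array([-50. , 107.3,   0.9]), 0.59), ('door_edge', array([-66.7, -52.5, 185.6]), 0.85)]
top 285 [ 2.04612784e-02 -6.30076984e+01] -61.899462347033186
```

Nearly shut, at about 0.03 rad. I'll press gently in small steps until the force shows contact with the stop.

{"method": "apply_moves", "body": {"rows": [[-1,0,0,0,0,0],[-1,0,0,0,0,0],[-1,0,0,0,0,0],[-0.5,0,0,0,0,0],[0,0,0,0,0,0]]}}

```text
time: 29.72
tool_pos: [553.3, 136.6, 139.1]
tcp_rot: [179.9, -0.2, 129.6]
ft_force: [-0.4, 0.4, 0.3]
finger_gap: -0.1
grip_force: 0.1
```

{"method": "apply_moves", "body": {"rows": [[-1,0,0,0,0,0],[-1,0,0,0,0,0],[-1,0,0,0,0,0],[0,0,0,0,0,0],[0,0,0,0,0,0]]}}

```text
time: 30.35
tool_pos: [554.3, 135.3, 139.1]
tcp_rot: [179.9, -0.3, 129.6]
ft_force: [-5.3, 3.8, 3.3]
finger_gap: 0.1
grip_force: 3.4
```

The force rose to about 7 N, so the door is against its stop. I'll back off, rise and check.

{"method": "apply_moves", "body": {"rows": [[10,0,0,0,0,0],[30,0,0,0,0,0],[30,0,0,0,0,0],[10,0,-40,0,0,0],[0,0,-50,0,0,0]]}}

```text
time: 30.98
tool_pos: [502.5, 196.3, 229.0]
tcp_rot: [-179.9, -0.2, 129.7]
ft_force: [1.2, 0.3, 0.1]
finger_gap: 0.2
grip_force: 0.0
```

```bash
python3 - <<'E'
from h import *
s=sense(); print(inbay(s["tool_pos"]),s["ft_force"].round(1))
for c in ("scene","top"):
    im,d=eyes.snapshot(c); P,u,v=cloud(c,d); q=P-BAY; q=np.c_[q@d3,q@l3,P[:,2]]
    print([(n,inbay(r["xyz"]),round(r["confidence"],2)) for n in ("pepper_mill","door_edge","water_glass","jar_in_garage","salt_shaker","spice_jar","small_tin") for r in models.place_of(n,c)[:1]])
    k=(q[:,0]>-110)&(q[:,0]<-48)&(q[:,1]>-45)&(q[:,1]<108)&(q[:,2]>20)&(q[:,2]<75)
    if k.sum()>20: print(c,k.sum(),np.polyfit(q[k,1],q[k,0],1),np.median(q[k,0]))
print(inbay([524,-245,0]),inbay([611,-214,0]),inbay([500,-345,0]),inbay([429,403,0]))
E
```

```text
[-154.    -8.6  229. ] [1.2 0.3 0.1]
[('pepper_mill', array([-2.046e+02, -1.440e+02,  1.000e-01]), 0.84), ('door_edge', array([-65.1, -50.4, 182.1]), 0.8), ('water_glass', array([-358.5,   69.6,    2.1]), 0.59), ('jar_in_garage', array([ 7.3, 30.3, -2.1]), 0.19), ('salt_shaker', array([ 198.8, -278.9,   -3.8]), 0.66), ('spice_jar', array([ 231.2, -185.4,   -2. ]), 0.7), ('small_tin', array([ 2.593e+02, -3.547e+02, -3.000e-01]), 0.7)]
scene 568 [ 4.49368584e-03 -5.95815163e+01] -59.08935392669189
[('water_glass', array([-361.6,   63.4,    2.8]), 0.59)]
top 255 [-6.51158573e-03 -5.95098827e+01] -59.31539460040569
[ 198.8 -274.6    0. ] [ 230.7 -187.9    0. ] [ 260.3 -357.     0. ] [-359.9   67.2    0. ]
```

The door is flat against the front (slope about 0), the other things haven't moved, and the robot is clear. Handing in.

```bash
python3 -c "
from h import *
print(job.hand_in())"
```

```text
the job is handed in; nothing more can be done
None
```

I pushed the pepper mill upright into the right-hand bay, to about 5 mm short of its middle; it leaned slightly early on until I changed the gripper's tilt. I then pushed the door against its stop, checked that the salt shaker, spice jar, tin and glass had not moved, and handed the job in at about 31 s; the hand-in gave no verdict.

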